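# Break the lid stay and shut the UV curing box

### The job

A coated circuit board is ready in the UV curing box: close the box up. Push the red knob at the knuckle of the folding lid stay backwards and down, past its locked straight position, so that the stay can fold; then lower the lid gently all the way down without letting it drop, and only then swing the latch on the left side over the lid as far as it goes. Do not disturb the other things on the bench.

Things in the scene. Friction and masses are not known exactly. Their poses are not given: they have to be found in the camera images.
- curing_box: Grey sheet-metal UV curing box, fixed to the bench, 220 mm deep (x) by 270 mm wide (y), rim 96 mm high, a green board lying inside. Origin: centre of its underside on the bench; x points from its front to its rear (away from the robot at yaw 0), y to its left, z up. Its yaw is within 0.2 rad of zero.
- hinge_axis (a point): Middle of the lid's hinge axis, on top of the box's rear wall, at (0.110, 0, 0.096) in the box frame; the axis runs along the box's y.
- lid (a joint): Lid angle: 0 = open on its locked stay (1.22 rad above level), grows as it comes down, 1.22 = fully shut (end stop). Lid 226 x 274 x 28 mm, 0.45 to 0.58 kg. Stiff hinge: with the stay broken the lid stays put while high and is pulled down with 1 to 2 N; somewhere between 50 and 30 degrees above level its weight wins and it falls shut unless held.
- handle (a point): Middle of the lid's handle: round black bar, 12 mm thick, 116 mm long along the box's y, on two posts 50 mm either side of the middle, 29 mm clear of the lid's front edge. Runs on a circle of 259 mm radius about the hinge axis: lid open 344 mm above the bench, shut 109 mm, at x = -0.149 in the box frame. Can be pinched from above across the bar, which then turns between the fingers.
- knuckle_knob (a point): Centre of the red knob (20 mm diameter, 34 mm long along the box's y) on the stay's knuckle, at the box's right side (-y), 27 to 61 mm outside the side wall (lid and arms stay within 10 mm of it). Locked: at (0.011, -0.180, 0.149) in the box frame. Pushing breaks the stay: the knob moves on its circle to the rear and down, at first along (0.81, -0.59) in x, z; about 3 N.
- stay_pivot (a point): Pivot of the stay's lower arm on the box's right side wall, at (-0.042, -0.140, 0.076) in the box frame; the knuckle moves on a circle of 90 mm radius about it (in the box's x-z plane).
- stay_upper (a joint): Fold angle at the stay's knuckle: 0 = locked, bent 0.40 past straight to the front against its stop; 0.40 = the two arms in line (the lid rises by 0.05 rad up to there); larger = broken, the arms fold with the knuckle to the rear and the lid comes down with them; 2.8 with the lid shut. From about 0.8 on, the lid can be lowered and folds the stay by itself.
- latch (a joint): Swing latch on the box's left side (+y), turning about an upright axis: 0 = arm points to the box's front along the side wall, negative = swung outwards (starts between -0.6 and 0), 1.571 = arm points right (-y), lying across the lid (end stop). Stays where it is left. Arm 60 mm long from pivot to knob, arm's top 132 mm above the bench.
- latch_pivot (a point): Pivot of the latch, at (-0.055, 0.151, 0.127) in the box frame.
- latch_knob (a point): Middle of the upright black knob at the end of the latch arm: 19 mm diameter, 28 mm tall (from 132 to 160 mm above the bench), 60 mm from the pivot; push it sideways. Lid's top when shut: 124 mm above the bench.
- ipa_bottle: White plastic bottle with blue cap, 60 mm diameter, 136 mm tall, bystander. Origin: centre of its underside.
- kapton_tape: Amber tape roll, 68 mm diameter, 12 mm high, lying flat, bystander. Origin: centre of its underside.
- flush_cutters: Orange-handled cutters, 55 x 98 x 10 mm, lying flat, bystander. Origin: centre of underside.
- calipers: Digital calipers, 60 x 180 x 14 mm, lying flat, bystander. Origin: centre of underside.

How it is judged:
On the way, in this order (a step that is already met when the one before it is completed fails the run):
1. the stay is broken: knuckle folded to the rear by more than 0.8 rad from its locked stop (0.4 past straight), lid still up (at least 0.55 rad from shut) (value of joint stay_upper above 0.8 rad and value of joint lid below 0.67 rad), for 0.1 s.
2. the lid is down on the rim (within 0.02 rad of shut) and at rest (value of joint lid above 1.2 rad and velocity of joint lid between -0.1 and 0.1 rad/s), for 0.2 s.
3. the latch is swung across the lid (past 1.4 rad) (value of joint latch above 1.4 rad), for 0.2 s.
At the end, for the whole second after the job is handed in: The lid is fully shut (within 0.02 rad of its stop), the latch lies across it (past 1.4 of 1.57 rad), both are at rest (all of step 2 and value of joint latch above 1.4 rad and velocity of joint latch between -0.1 and 0.1 rad/s); the robot touches nothing.
It fails at once if the lid is let drop or slammed: it comes down the lower part of its way faster than 1.2 rad/s (0.3 m/s at the handle) (value of joint lid above 0.5 rad and velocity of joint lid above 1.2 rad/s).
It fails at once if the latch is swung over the lid's edge before the lid is down (value of joint latch above 0.5 rad and value of joint lid below 1.17 rad).
It fails at once if a bystander is moved by more than 30 mm (distance of any of ipa_bottle, kapton_tape, flush_cutters, calipers from where it was at the start of the episode above 0.03 m).
It also fails if it takes over 72 s, if anything falls off the work surface, if the arm or the gripper's body presses on something with over 40 N, if the wrist force passes 120 N, or if a joint passes its speed limit or range.

### The arm

A 7-joint arm with a two-finger parallel gripper is mounted at the origin on a cart in front of the work surface, level with it; the furniture and walls round the work are solid. World frame = base frame: x ahead of the robot, y to its left, z up, the work surface at z = 0. Lengths are in m, angles in rad, forces in N, time in s.
With the tool pointing down it reaches from about 0.4 to 0.85 m from the base axis. Payload 4.5 kg.
Tool frame: the origin (TCP) lies between the finger pads; the fingertips stand 22 mm ahead of it and the grasp point (between the pads) lies 3 mm ahead of it (ctrl.finger_overhang is the distance from the TCP to the fingertips, in m); z points along the fingers, y is the line along which they close (so a half turn about z gives the same grasp; the last joint's range is limited). The gripper opens to 88 mm and grips with 3 to 60 N. Pads are 18 mm wide; open, the fingers measure 123 mm over their backs; the gripper's body (75 mm by 187 mm) begins 45 mm behind the grasp point.
Start: joints at [1.262, 0.689, -0.195, 1.565, 0.157, 0.902, -0.215], TCP at [0.21, -0.589, 0.228] pointing down, gripper open.
Joint ranges: [-3.01, 3.01], [-0.46, 2.08], [-1.47, 1.51], [0.13, 2.56], [-1, 4.14], [0.04, 2.09], [-2.66, 2.66]. Speed limits (rad/s): [2.57, 2.57, 3.14, 3.14, 3.14, 3.14, 3.14].

### API

Orientations are given as a 3x3 rotation matrix whose columns are the frame's x, y, z axes.
In Python, from bench import status, optics, ctrl gives the robot as it stands. The module is installed in compiled form; this text tells all that it offers.
- The arm moves only by the tool servo_tool, never from a script. Its argument "commands" is a list of rows, each a list of 7 numbers: the shift along the tool's x, y, z in units of 30 mm (1.0 is 30 mm), then the turn, a rotation vector about the tool's x, y, z in units of 8 degrees (1.0 is 8 degrees), then the opening, from -1 (shut) to 1 (fully open). A call has 1 to 20 rows; each row shifts and turns the commanded pose from where the row before left it, along the tool's axes as they then stand; what a row does not reach is not made up. A row lasts 1/8 s, in which the tool goes at most 62.5 mm and 10.7 degrees, less where a joint would pass 70% of its speed; a pose out of reach is approached as far as the arm can. A call is refused whole if a number of a shift passes 1 or a number of a turn 1, either way. A call with a gripper value outside its range is refused whole. The fingers move at their own pace and stop on an object; "squeeze" is the grip in N (left out, the last holds). Time passes only in rows, so rows that do not move let the fingers close. It gives the time, the measured TCP pose, the force, the opening and the grip force at its end, in the units of the state.
- status.get_obs(): the state, without advancing time (a new reading comes with each control period).
- optics.get_image(name): name is "side" or "top"; returns the picture (400x640x3 uint8, red, green, blue); there is no depth.
- optics.calibration(name): a dict with "vertical_fov" (degrees; the focal length in pixels is half the picture's height over the tangent of half this angle, whatever the lens; pixels are square), "cx", "cy" (the principal point, pixels), "k1" (the pictures are not rectified: a ray, as slopes to the right and down, at radius r is drawn at 1 + k1 r^2 times it, then the intrinsics apply), "rvec" (rotation vector, rad) and "tvec" (3), from world to camera coordinates, as OpenCV has them. Camera axes: x right, y down, z forward; pixel columns grow to the right and rows downward; lengths in m; the calibration is good to about 2 mm. A picture is of the moment at which its call begins. calibration takes no time and is no camera call.
- ctrl.finish_job(): hands the job in; it is judged then, once.
The state is a dict: "time": time; "joints": joint angles; "joint_velocities": joint speeds; "joint_efforts": joint torques, N m; "position": TCP position; "tcp_rot": TCP orientation; "contact_force": force on the tool from outside, world axes, zero at the start; "moment": the same for the moment, N m; "grip_width": finger opening in m; "grasp_force": force on a finger pad.
Only numpy, scipy, OpenCV 4.12 (cv2) and the standard library are available. Lean on these libraries where they do the work, as an engineer would, in place of code of your own. Each camera call takes 0.05 s, during which the arm holds its last target. There are 200 camera calls.

## Working session

There is one attempt and no reset: what is moved stays moved. The work goes in short steps, Python scripts to look and compute and a tool call to move; the robot and the scene stay as the last step left them, time stands still between calls to the robot, and variables do not carry over. Pictures are saved under pics/ and viewed, at most 14 in all, crops included, and the job is handed in when it is done.

Besides the shell and the picture viewer there is one more tool, called after ">>>" by a JSON object that holds its "method" and its "body". servo_tool: Moves the arm, as the interface text tells. Its arguments: {"type":"object","properties":{"commands":{"type":"array","items":{"type":"array","items":{"type":"number"}}},"squeeze":{"type":"number"}},"required":["commands"]}

```bash
mkdir -p pics; python3 - <<'E'
from bench import status, optics, ctrl
import cv2
for n in("side","top"):
    im=optics.get_image(n); cv2.imwrite(f"pics/{n}0.png",im[:,:,::-1]); print(n,optics.calibration(n))
o=status.get_obs(); print(o['time'],o['position'],o['tcp_rot'],ctrl.finger_overhang)
E
```

```text
side {'vertical_fov': 42.92130430666343, 'cx': 328.0149051932869, 'cy': 201.09451292306008, 'k1': -0.0033366503346891454, 'rvec': array([ 2.4041151 , -0.20706743,  0.06002291]), 'tvec': array([-0.52740933,  0.20578023,  1.69274655])}
top {'vertical_fov': 51.59671957458992, 'cx': 318.61372110214677, 'cy': 201.65423974797653, 'k1': -0.10980987196820825, 'rvec': array([ 2.17622198, -2.14474532,  0.11819617]), 'tvec': array([-0.04164508,  0.54786705,  1.70945639])}
0.1 [ 0.20980758 -0.58813726  0.22739644] [[ 9.41813755e-01  3.36134468e-01 -6.86304676e-04]
 [ 3.36135132e-01 -9.41812636e-01  1.45981665e-03]
 [-1.55675724e-04 -1.60556651e-03 -9.99998699e-01]] 0.022
```

View pics/side0.png

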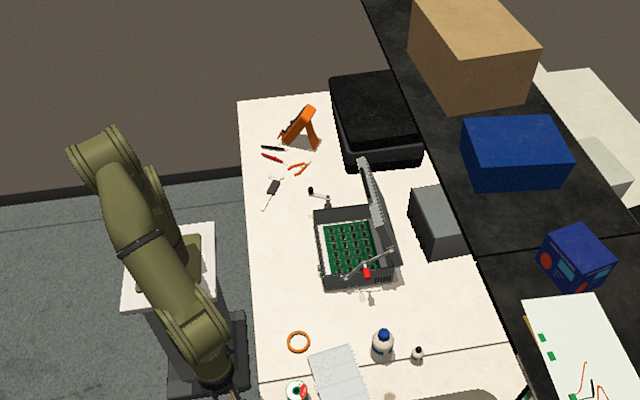

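View pics/top0.png

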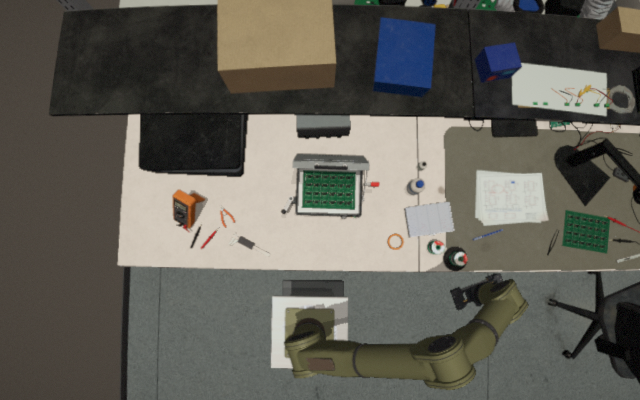

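The side view shows the box (314-400, 195-290), with the red knob at about (366,272) and the latch knob at about (311,190). In the top view the knob is at about (374,184), the latch knob at about (284,212), the bottle at (417,186) and the tape at (395,241).

```bash
cat > h.py <<'E'
import numpy as np, cv2
from bench import status, optics, ctrl
def cam(n):
    c=optics.calibration(n); f=200/np.tan(np.radians(c['vertical_fov']/2))
    K=np.array([[f,0,c['cx']],[0,f,c['cy']],[0,0,1]]); return K,np.array([c['k1'],0,0,0,0]),c['rvec'],c['tvec']
def ray(n,p):
    K,d,r,t=cam(n); u=cv2.undistortPoints(np.array([[p]],float),K,d)[0,0]; R=cv2.Rodrigues(r)[0]
    v=R.T@np.array([u[0],u[1],1]); return -R.T@t, v/np.linalg.norm(v)
def plane(n,p,z):
    o,v=ray(n,p); return o+v*(z-o[2])/v[2]
def tri(a,b):
    o1,v1=ray('side',a); o2,v2=ray('top',b)
    s=np.linalg.lstsq(np.c_[v1,-v2],o2-o1,rcond=None)[0]; A=o1+s[0]*v1;B=o2+s[1]*v2
    return (A+B)/2,np.linalg.norm(A-B)
def proj(n,P):
    K,d,r,t=cam(n); return cv2.projectPoints(np.array(P,float).reshape(-1,1,3),r,t,K,d)[0][:,0]
def red(im):
    i=im.astype(int); return ((i[...,0]>130)&(i[...,1]<70)&(i[...,2]<70)).astype(np.uint8)
def blobs(m,x0,y0,x1,y1,mn=6):
    q=np.zeros_like(m); q[y0:y1,x0:x1]=m[y0:y1,x0:x1]
    n,_,s,c=cv2.connectedComponentsWithStats(q); return [(s[i,:],c[i].round(1)) for i in range(1,n) if s[i,4]>=mn]
E
python3 - <<'E'
from h import *
S=optics.get_image('side');T=optics.get_image('top')
print(blobs(red(S),340,240,400,300)); print(blobs(red(T),350,170,400,200))
a=cv2.resize(S[150:310,290:430],None,fx=4,fy=4,interpolation=cv2.INTER_CUBIC)[:600]
b=cv2.resize(T[145:225,270:430],None,fx=5,fy=5,interpolation=cv2.INTER_CUBIC)
cv2.imwrite('pics/s1.png',a[:,:,::-1]);cv2.imwrite('pics/t1.png',b[:,:,::-1])
E
```

```text
[(array([363, 268,   8,  11,  67], dtype=int32), array([366.4, 272.8]))]
[(array([371, 183,   7,   3,  16], dtype=int32), array([374.6, 184.2]))]
```

View pics/s1.png

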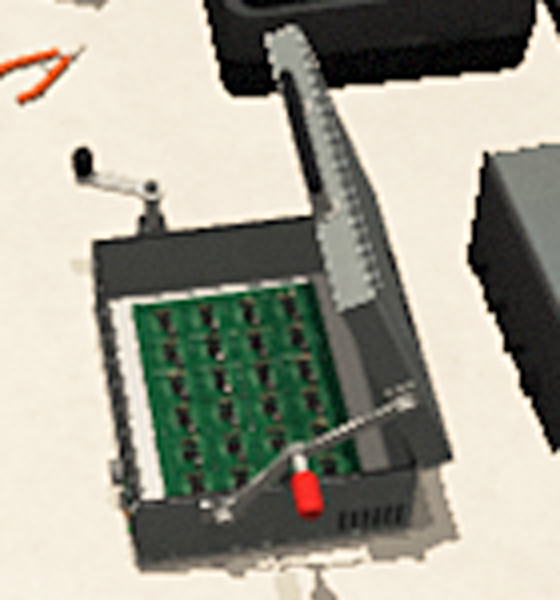

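View pics/t1.png

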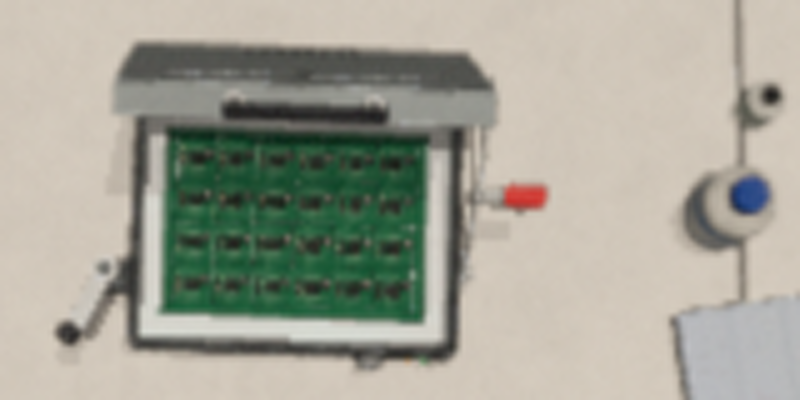

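```bash
cat > fit.py <<'E'
from h import *
from scipy.optimize import least_squares
def box(q,P): 
    c,s=np.cos(q[2]),np.sin(q[2]); P=np.atleast_2d(np.array(P,float))
    return np.c_[q[0]+c*P[:,0]-s*P[:,1], q[1]+s*P[:,0]+c*P[:,1], P[:,2]]
if __name__=='__main__':
    obs=[('top',(296.8,214.4),(-.11,.135,.096)),('top',(361,216.4),(-.11,-.135,.096)),('side',(313.9,210.5),(-.11,.135,.096)),
    ('side',(324,276),(-.11,-.135,.096)),('side',(366.6,273),(.011,-.180,.149)),('top',(374.7,184.2),(.011,-.180,.149)),
    ('top',(290.8,198.4),(-.055,.151,.136)),('side',(327.8,197),(-.055,.151,.136)),('top',(331,167),(.110-.259*np.cos(1.22)*1,0,.344))]
    f=lambda q:np.concatenate([proj(n,box(q,P))[0]-p for n,p,P in obs])
    r=least_squares(f,[.6,-.02,0],loss='soft_l1'); q=r.x; print(q,f(q).reshape(-1,2).round(1).tolist())
    np.save('q.npy',q)
    for k,P in dict(hinge=(.11,0,.096),knob=(.011,-.18,.149),pivot=(-.042,-.14,.076),lp=(-.055,.151,.127),handle_open=(.110-.259*np.cos(1.28),0,.344),shut=(-.149,0,.109)).items(): print(k,box(q,P)[0].round(4))
    print('knob tri',tri((366.6,273),(374.7,184.2)))
    L=tri((290+84/4,150+160/4),(270+68/5,145+332/5)); print('latchknob',L)
    d=L[0]-box(q,(-.055,.151,.127))[0]; print('latch ang',np.arctan2(-d[1],-d[0])*-1, np.hypot(*d[:2]))
E
python3 fit.py; python3 -c "
from h import *
print('bottle',tri((382,336),(419,184)),'tape',plane('side',(298,342),.01))"
```

```text
[ 0.60112033 -0.07486096 -0.02125377] [[-2.2, -1.5], [0.4, -1.2], [-1.3, -0.4], [-0.3, 1.2], [0.3, 1.5], [0.1, -0.2], [-0.3, -0.4], [0.1, -0.2], [-0.4, 3.5]]
hinge [ 0.7111 -0.0772  0.096 ]
knob [ 0.6083 -0.2551  0.149 ]
pivot [ 0.5562 -0.2139  0.076 ]
lp [0.5493 0.0773 0.127 ]
handle_open [ 0.6369 -0.0756  0.344 ]
shut [ 0.4522 -0.0717  0.109 ]
knob tri (array([ 0.60696521, -0.25378778,  0.15529392]), np.float64(0.001063247980551183))
latchknob (array([0.49541387, 0.10178655, 0.15323036]), np.float64(0.0024229141064505515))
latch ang 0.4266280066246418 0.05923764909295821
bottle (array([ 0.61324647, -0.43746316,  0.12165473]), np.float64(0.004398587370404685)) tape [ 0.38553077 -0.3597561   0.01      ]
```

>>> {"method": "servo_tool", "body": {"commands": [[0,0,-0.5,0,0,-1,0],[0,0,-0.5,0,0,-1,0],[0,0,-0.5,0,0,-1,0],[0,0,0,0,0,-1,0],[0,0,0,0,0,-1,0],[0,0,0,0,0,-1,0],[0,0,0,0,0,-1,0],[0,0,0,0,0,-1,0],[0,0,0,0,0,-0.65,0],[0,0,0,0,1,0,0],[0,0,0,0,1,0,0],[0,0,0,0,1,0,0],[0,0,0,0,0.5,0,0],[0,0,0,0,0,0,0]], "squeeze": 12}}

```text
time: 1.95
position: [0.2097, -0.5891, 0.2711]
tcp_rot: [[0.019, 1.0, 0.009], [0.882, -0.021, 0.471], [0.471, -0.001, -0.882]]
contact_force: [0.4, -0.4, 0.5]
grip_width: 0.0439
grasp_force: 0.0
```

```bash
cat > to.py <<'E'
import sys
from h import *
o=status.get_obs(); R=np.array(o['tcp_rot']); p=np.array(o['position'])
print('t',round(o['time'],2),'p',p.round(4),'F',np.round(o['contact_force'],1),'w',round(o['grip_width'],4),'g',round(o['grasp_force'],1)); print(R.round(3).tolist())
for a in sys.argv[1:]:
    t=np.array(eval(a),float); print(t,'units',(R.T@(t-p)/.03).round(2))
E
python3 to.py "(.605,-.30,.25)" "(.605,-.28,.18)"
python3 - <<'E'
from h import *
from fit import box
q=np.load('q.npy')
# upper attachment on plane box y=-.14
o,v=ray('side',(290+405/4,150+400/4)); n=box(q,(0,1,0))[0]-box(q,(0,0,0))[0]; p0=box(q,(0,-.14,0))[0]
P=o+v*((p0-o)@n/(v@n)); c,s=np.cos(q[2]),np.sin(q[2]); d=P-np.array([q[0],q[1],0]); print('attach box',c*d[0]+s*d[1],d[2])
E
```

```text
t 1.95 p [ 0.2097 -0.5891  0.2711] F [ 0.4 -0.4  0.5] w 0.0439 g 0.0
[[0.019, 1.0, 0.009], [0.882, -0.021, 0.471], [0.471, -0.001, -0.882]]
[ 0.605 -0.3    0.25 ] units [ 8.42 12.97  5.28]
[ 0.605 -0.28   0.18 ] units [ 7.91 12.95  7.65]
attach box 0.0884990256010713 0.19852834504646766
```

>>> {"method": "servo_tool", "body": {"commands": [[0.6,0.9,0.3,0,0,0,0],[0.6,0.9,0.4,0,0,0,0],[0.6,0.9,0.4,0,0,0,0],[0.6,0.9,0.4,0,0,0,0],[0.6,0.9,0.4,0,0,0,0],[0.6,0.9,0.4,0,0,0,0],[0.6,0.9,0.4,0,0,0,0],[0.6,0.9,0.4,0,0,0,0],[0.6,0.9,0.4,0,0,0,0],[0.6,0.9,0.4,0,0,0,0],[0.6,0.9,0.4,0,0,0,0],[0.6,0.9,0.4,0,0,0,0],[0.6,0.9,0.4,0,0,0,0],[0,0.9,0.4,0,0,0,0],[0,0,0,0,0,0,0]]}}

```text
time: 3.82
position: [0.5947, -0.3096, 0.2373]
tcp_rot: [[0.014, 1.0, 0.008], [0.883, -0.016, 0.47], [0.47, 0.001, -0.883]]
contact_force: [-0.3, -0.4, 0.5]
grip_width: 0.0442
grasp_force: 0.0
```

```bash
python3 to.py "(.608,-.295,.205)" "(.608,-.2665,.1515)"; python3 - <<'E'
from h import *
S=optics.get_image('side');T=optics.get_image('top')
a=cv2.resize(S[150:300,290:430],None,fx=3,fy=3);b=cv2.resize(T[140:230,290:430],None,fx=3,fy=3)
a=a[:,:];im=np.zeros((450,800,3),np.uint8);im[:450,:400]=a[:,:400];im[:270,400:800]=b[:,:400]
cv2.imwrite('pics/p2.png',im[:,:,::-1])
E
```

```text
t 3.83 p [ 0.5947 -0.3096  0.2373] F [-0.3 -0.4  0.5] w 0.0442 g 0.0
[[0.014, 1.0, 0.008], [0.883, -0.016, 0.47], [0.47, 0.001, -0.883]]
[ 0.608 -0.295  0.205] units [-0.07  0.44  1.18]
[ 0.608  -0.2665  0.1515] units [-0.07  0.42  3.2 ]
```

View pics/p2.png

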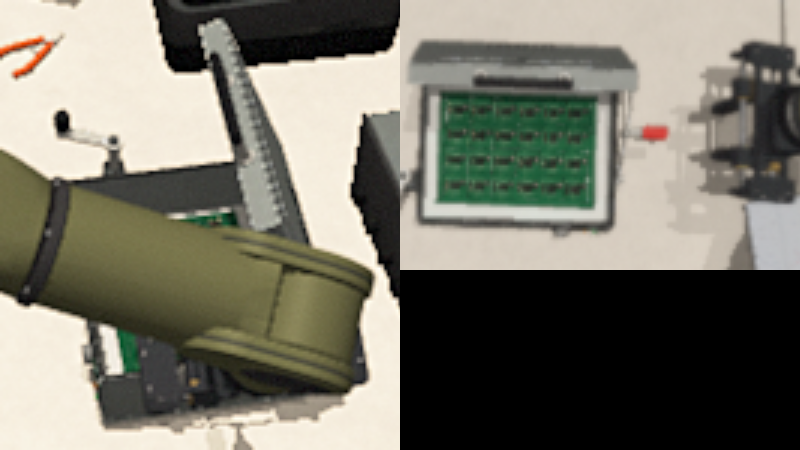

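Top crop: knob at (655,132), with the fingers at rows 105 and 158 straddling it. The side view is hidden by the arm. I'll go in and pinch.

>>> {"method": "servo_tool", "body": {"commands": [[0,0.42,0.8,0,0,0,0],[0,0,0.8,0,0,0,0],[0,0,0.8,0,0,0,0],[0,0,0.8,0,0,0,0],[0,0,0,0,0,0,0],[0,0,0,0,0,0,-0.7],[0,0,0,0,0,0,-0.7],[0,0,0,0,0,0,-0.7],[0,0,0,0,0,0,-0.7]], "squeeze": 12}}

```text
time: 5.05
position: [0.6074, -0.2677, 0.1528]
tcp_rot: [[0.018, 1.0, 0.01], [0.883, -0.02, 0.469], [0.469, 0.001, -0.883]]
contact_force: [0.3, -0.2, 1.0]
grip_width: 0.0129
grasp_force: 0.0
```

```bash
python3 to.py; python3 - <<'E'
import numpy as np
from h import *
R=np.array(status.get_obs()['tcp_rot']); a=np.radians(54)
pr=None
for th in (54,46,38,30,22,15):
    t=np.radians(th); k=np.array([-.042+.09*np.cos(t),0,.076+.09*np.sin(t)]); c,s=np.cos(-.0213),np.sin(-.0213)
    k=np.array([c*k[0],s*k[0],k[2]])
    if pr is not None: print(th,(R.T@(k-pr)/.03).round(2))
    pr=k
E
```

```text
t 5.05 p [ 0.6074 -0.2677  0.1528] F [ 0.3 -0.2  1. ] w 0.0129 g 0.0
[[0.018, 1.0, 0.01], [0.883, -0.02, 0.469], [0.469, 0.001, -0.883]]
46 [-0.13  0.32  0.24]
38 [-0.15  0.28  0.27]
30 [-0.16  0.23  0.31]
22 [-0.18  0.18  0.33]
15 [-0.16  0.12  0.31]
```

```bash
python3 - <<'E'
from h import *
S=optics.get_image('side');T=optics.get_image('top')
print(blobs(red(S),340,240,420,300,2)); print(blobs(red(T),350,170,400,200,2))
a=cv2.resize(S[240:300,330:430],None,fx=7,fy=7)[:,:400];b=cv2.resize(T[160:220,350:430],None,fx=7,fy=7)
print(proj('top',status.get_obs()['position']),proj('side',status.get_obs()['position']))
cv2.imwrite('pics/p3.png',b[:,:,::-1])
E
```

```text
[]
[(array([371, 182,   8,   5,  24], dtype=int32), array([375.3, 184.2]))]
[[378.08907951 184.13195795]] [[367.53246118 277.48269991]]
```

View pics/p3.png

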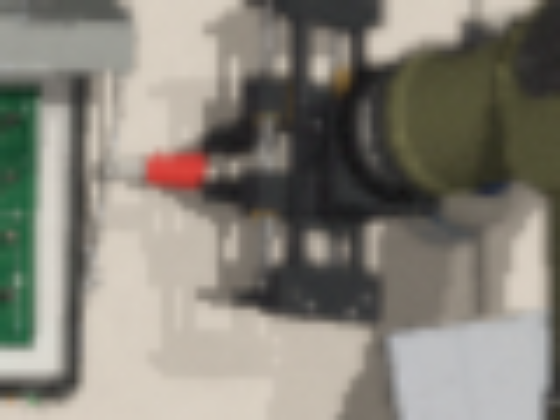

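The knob ends at (207,172) in this crop, and both fingertips sit just outboard of it. The pads are short of the knob along y.

```bash
python3 - <<'E'
from h import *
R=np.array(status.get_obs()['tcp_rot']);p=np.array(status.get_obs()['position'])
print('tip',[ (proj('top',p+R@np.array([x,y,.022]))[0]-[350,160])*7 for x in(-.009,.009) for y in(-.0065,.0065)])
p=np.array([.5947,-.3096,.2373]); print('earlier tip',(proj('top',p+R[:,2]*.022)[0]-[290,140])*3+[400,0])
print('knob ends',[(proj('top',np.array([.608,y,.149]))[0]-[350,160])*7 for y in(-.238,-.272)])
K,d,r,t=cam('top'); print(-cv2.Rodrigues(r)[0].T@t)
E
```

```text
tip [array([186.52539332, 186.48072799]), array([186.93094111, 163.97408277]), array([160.62884577, 183.26764584]), array([161.06112115, 160.64504193])]
earlier tip [696.56668164 134.46633458]
knob ends [array([143.56979897, 167.95293508]), array([203.67150902, 168.87538636])]
[ 0.35056985 -0.0431802   1.76050278]
```

>>> {"method": "servo_tool", "body": {"commands": [[0,0,0,0,0,0,0],[0,0,0,0,0,0,0],[0,0,0,0,0,0,0],[0.22,-0.06,0.11,0,0,0,0],[0.22,-0.06,0.11,0,0,0,0],[0,0,0,0,0,0,0],[0,0,0,0,0,0,-0.7],[0,0,0,0,0,0,-0.7],[0,0,0,0,0,0,-0.7],[0,0,0,0,0,0,-0.7]], "squeeze": 12}}

```text
time: 6.4
position: [0.6041, -0.2528, 0.1529]
tcp_rot: [[0.018, 1.0, 0.01], [0.883, -0.021, 0.469], [0.469, 0.0, -0.883]]
contact_force: [-0.0, 0.7, 0.3]
grip_width: 0.0135
grasp_force: 0.1
```

```bash
python3 to.py; python3 - <<'E'
from h import *
S=optics.get_image('side');T=optics.get_image('top')
b=cv2.resize(T[160:220,350:410],None,fx=6,fy=6); a=cv2.resize(S[225:305,330:400],None,fx=6,fy=6)
print(blobs(red(T),350,170,400,200,2))
im=np.zeros((480,800,3),np.uint8);im[:360,:360]=b;im[:480,370:790]=a
cv2.imwrite('pics/p4.png',im[:,:,::-1])
E
```

```text
t 6.4 p [ 0.6041 -0.2528  0.1529] F [-0.   0.7  0.3] w 0.0135 g 0.1
[[0.018, 1.0, 0.01], [0.883, -0.021, 0.469], [0.469, 0.0, -0.883]]
[(array([371, 182,   8,   5,  21], dtype=int32), array([375. , 184.1]))]
```

View pics/p4.png

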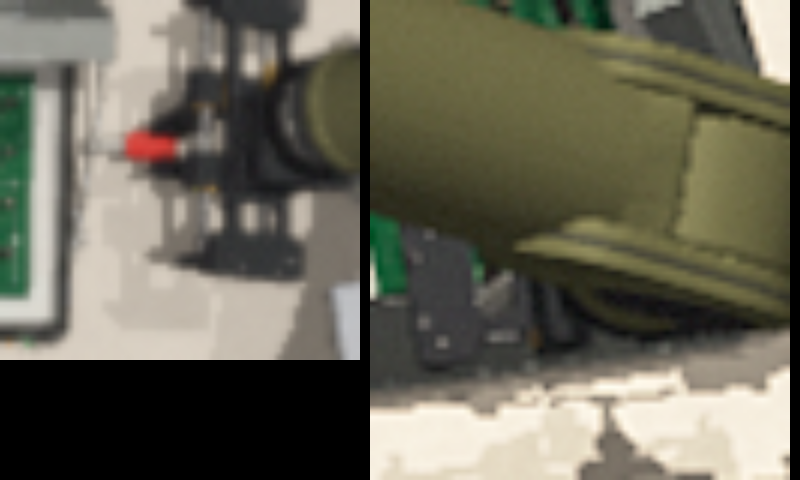

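The top crop shows the knob at (150,147) between dark fingers, yet the width reads 13.5 mm with no force. I'll close fully to test for contact.

>>> {"method": "servo_tool", "body": {"commands": [[0,0,0,0,0,0,-1],[0,0,0,0,0,0,-1],[0,0,0,0,0,0,-1],[0,0,0,0,0,0,-1]]}}

```text
time: 7.0
position: [0.6043, -0.2528, 0.1531]
tcp_rot: [[0.018, 1.0, 0.01], [0.883, -0.02, 0.469], [0.469, 0.001, -0.883]]
contact_force: [1.8, -0.5, 1.3]
grip_width: 0.0005
grasp_force: 0.9
```

```bash
python3 - <<'E'
from h import *
T=optics.get_image('top')
print(blobs(red(T),350,170,400,200,2))
b=cv2.resize(T[160:215,350:410],None,fx=10,fy=10,interpolation=cv2.INTER_CUBIC)
cv2.imwrite('pics/p5.png',b[:,:,::-1])
E
```

```text
[(array([371, 183,   4,   3,   8], dtype=int32), array([372.9, 184.4]))]
```

View pics/p5.png

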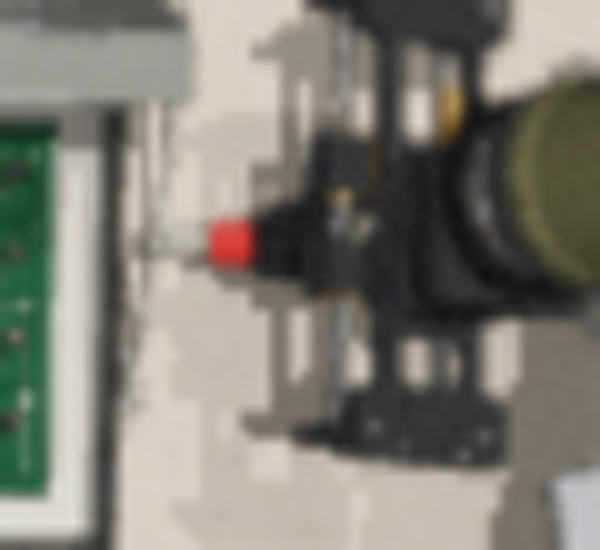

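The fist now lies above the knob's outer half, with its tip at about (250,245). So the fingertips stand roughly 22 mm short along the tool axis. I'll open, advance and pinch again.

>>> {"method": "servo_tool", "body": {"commands": [[0,0,0,0,0,0,0],[0,0,0,0,0,0,0],[0,0,0,0,0,0,0],[0,0,0,0,0,0,0],[-0.08,0,0.35,0,0,0,0],[-0.08,0,0.35,0,0,0,0],[0,0,0,0,0,0,0],[0,0,0,0,0,0,-0.7],[0,0,0,0,0,0,-0.7],[0,0,0,0,0,0,-0.7],[0,0,0,0,0,0,-0.7]], "squeeze": 12}}

```text
time: 8.43
position: [0.6083, -0.2473, 0.133]
tcp_rot: [[0.016, 1.0, 0.019], [0.883, -0.023, 0.468], [0.468, 0.009, -0.884]]
contact_force: [7.8, -0.3, -3.5]
grip_width: 0.0194
grasp_force: 12.0
```

Knob gripped: 19.4 mm, 12 N. Now I'll push it along its arc.

>>> {"method": "servo_tool", "body": {"commands": [[-0.06,0.23,0.12,0,0,0,-0.7],[-0.06,0.23,0.12,0,0,0,-0.7],[-0.07,0.14,0.13,0,0,0,-0.7],[-0.07,0.14,0.14,0,0,0,-0.7],[-0.08,0.12,0.15,0,0,0,-0.7],[-0.08,0.11,0.16,0,0,0,-0.7],[-0.09,0.09,0.16,0,0,0,-0.7],[-0.09,0.09,0.17,0,0,0,-0.7],[0,0,0,0,0,0,-0.7],[0,0,0,0,0,0,-0.7]]}}

```text
time: 9.68
position: [0.6384, -0.2477, 0.0921]
tcp_rot: [[0.018, 1.0, 0.009], [0.883, -0.02, 0.469], [0.469, -0.0, -0.883]]
contact_force: [-1.4, -1.5, -6.5]
grip_width: 0.0195
grasp_force: 12.0
```

```bash
python3 - <<'E'
from h import *
T=optics.get_image('top');S=optics.get_image('side')
b=cv2.resize(T[145:225,280:400],None,fx=4,fy=4,interpolation=cv2.INTER_CUBIC);a=cv2.resize(S[140:300,290:430],None,fx=2,fy=2)
im=np.zeros((320,770,3),np.uint8);im[:320,:480]=b;im[:320,490:770]=a
cv2.imwrite('pics/p6.png',im[:,:,::-1])
E
python3 to.py
```

```text
t 9.78 p [ 0.6384 -0.2477  0.0921] F [-0.9 -2.4 -6.6] w 0.019 g 12.0
[[0.018, 1.0, 0.009], [0.883, -0.02, 0.469], [0.469, -0.0, -0.883]]
```

View pics/p6.png

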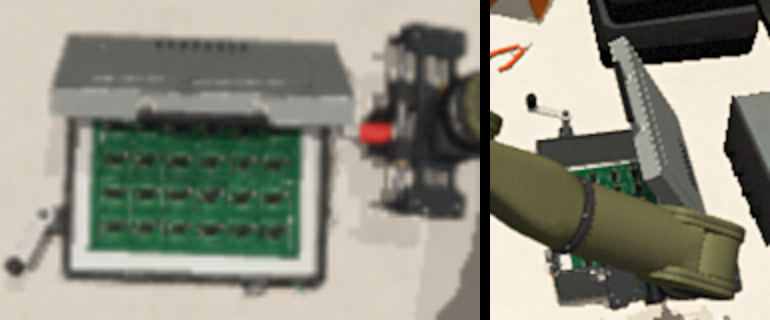

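The knob has moved to the rear and down, to (378,133) in the left crop. The lid is a bit lower, with the handle at (202,116). The stay is broken.

```bash
python3 - <<'E'
from h import *
from fit import box
from scipy.optimize import fsolve
q=np.load('q.npy'); H=np.array([.11,.096]);A0=np.array([.0885,.1985]);P=np.array([-.042,.076]);K0=np.array([.011,.149])
L=np.linalg.norm(A0-K0)
for th in (32,24,21,18):
    t=np.radians(th);K=P+.09*np.array([np.cos(t),np.sin(t)])
    def f(a):
        c,s=np.cos(a[0]),np.sin(a[0]); d=A0-H; A=H+np.array([c*d[0]-s*d[1],s*d[0]+c*d[1]]); return [np.linalg.norm(A-K)-L]
    a=fsolve(f,[.1])[0]; c,s=np.cos(a),np.sin(a); d=A0-H; A=H+np.array([c*d[0]-s*d[1],s*d[0]+c*d[1]]); up=np.arctan2(*(A-K)[::-1])
    b=1.27-a; h=np.array([.11-.259*np.cos(b),0,.096+.259*np.sin(b)])
    print(th,'lid',a.round(3),'fold',(up-t+.38).round(2),'handle',h.round(3),box(q,h).round(4),'pix',proj('top',box(q,h)).round(1))
E
```

```text
32 lid 0.005 fold 0.77 handle [0.032 0.    0.343] [[ 0.6331 -0.0755  0.343 ]] pix [[330.7 167.5]]
24 lid 0.094 fold 1.1 handle [0.01  0.    0.335] [[ 0.6114 -0.0751  0.335 ]] pix [[330.4 174. ]]
21 lid 0.142 fold 1.23 handle [-0.001  0.     0.33 ] [[ 0.6    -0.0748  0.33  ]] pix [[330.3 177.5]]
18 lid 0.198 fold 1.36 handle [-0.014  0.     0.323] [[ 0.5872 -0.0746  0.3234]] pix [[330.1 181.4]]
```

>>> {"method": "servo_tool", "body": {"commands": [[0,0,0,0,0,0,0],[0,0,0,0,0,0,0],[0,0,0,0,0,0,0],[0,0,-0.5,0,0,0,0],[0,0,-1,0,0,0,0],[0,0,-1,0,0,0,0],[0,0,-1,0,0,0,0],[0,0,-1,0,0,0,0],[0,0,-1,0,0,0,0],[0,0,-1,0,0,0,0],[0,0,-1,0,0,0,0],[0,0,-1,0,0,0,0],[0,0,-1,0,0,0,0],[0,0,0,0,0,0,0]]}}

```text
time: 11.52
position: [0.6367, -0.3826, 0.3475]
tcp_rot: [[0.018, 1.0, 0.016], [0.884, -0.023, 0.467], [0.467, 0.006, -0.884]]
contact_force: [0.0, 0.0, -1.1]
grip_width: 0.0437
grasp_force: 0.0
```

>>> {"method": "servo_tool", "body": {"commands": [[0,0,-1,0,-1,0,0],[0,0,-1,0,-1,0,0],[0,0,-1,0,-1,0,0],[0,0,-0.5,0,-0.5,0,0],[0,0,0,0,0,0,0]]}}

```text
time: 12.15
position: [0.6358, -0.4106, 0.4453]
tcp_rot: [[0.017, 1.0, 0.002], [1.0, -0.017, -0.0], [-0.0, 0.002, -1.0]]
contact_force: [0.7, -0.8, -0.1]
grip_width: 0.0442
grasp_force: 0.0
```

```bash
python3 to.py "(.611,-.075,.43)"; python3 - <<'E'
from h import *
T=optics.get_image('top'); 
g=cv2.cvtColor(T,cv2.COLOR_RGB2GRAY); m=(g<45).astype(np.uint8); print(blobs(m,300,160,350,190,15)); print(blobs(red(T),350,170,400,200,2))
E
```

```text
t 12.15 p [ 0.6358 -0.4106  0.4453] F [ 0.7 -0.8 -0.1] w 0.0442 g 0.0
[[0.017, 1.0, 0.002], [1.0, -0.017, -0.0], [-0.0, 0.002, -1.0]]
[ 0.611 -0.075  0.43 ] units [11.17 -1.01  0.51]
[(array([315, 175,  35,   5, 135], dtype=int32), array([332.3, 176.7]))]
[(array([371, 178,   6,   2,  12], dtype=int32), array([373.5, 178.5]))]
```

>>> {"method": "servo_tool", "body": {"commands": [[0.93,-0.1,0.04,0,0,0,0.2],[0.93,-0.1,0.04,0,0,0,0.2],[0.93,-0.1,0.04,0,0,0,0.2],[0.93,-0.1,0.04,0,0,0,0.2],[0.93,-0.1,0.04,0,0,0,0.2],[0.93,-0.1,0.04,0,0,0,0.2],[0.93,-0.1,0.04,0,0,0,0.2],[0.93,-0.1,0.04,0,0,0,0.2],[0.93,-0.1,0.04,0,0,0,0.2],[0.93,-0.1,0.04,0,0,0,0.2],[0.93,-0.1,0.04,0,0,0,0.2],[0.93,-0.1,0.04,0,0,0,0.2],[0,0,0,0,0,0,0.2],[0,0,0,0,0,0,0.2]]}}

```text
time: 13.95
position: [0.6058, -0.0795, 0.4282]
tcp_rot: [[0.023, 1.0, -0.002], [1.0, -0.023, -0.001], [-0.001, -0.002, -1.0]]
contact_force: [-0.6, -0.2, -0.1]
grip_width: 0.0526
grasp_force: 0.0
```

```bash
python3 to.py "(.604,-.077,.40)"; python3 - <<'E'
from h import *
T=optics.get_image('top');S=optics.get_image('side')
b=cv2.resize(T[130:230,270:390],None,fx=3,fy=3,interpolation=cv2.INTER_CUBIC);a=cv2.resize(S[90:290,290:430],None,fx=3,fy=3)
im=np.zeros((600,790,3),np.uint8);im[:300,:360]=b;im[:600,370:790]=a
cv2.imwrite('pics/p7.png',im[:,:,::-1])
o=status.get_obs();p=np.array(o['position']);R=np.array(o['tcp_rot'])
for n,off,k in(('side',[290,90],[370,0]),('top',[270,130],[0,0])): 
  for s in(-.026,.026): print(n,(proj(n,p+R@np.array([0,s,.022]))[0]-off)*3+k)
  print((proj(n,[.604,-.077,.332])[0]-off)*3+k)
E
```

```text
t 13.95 p [ 0.6058 -0.0795  0.4282] F [-0.6 -0.2 -0.1] w 0.0526 g 0.0
[[0.023, 1.0, -0.002], [1.0, -0.023, -0.001], [-0.001, -0.002, -1.0]]
[ 0.604 -0.077  0.4  ] units [ 0.08 -0.06  0.94]
side [540.85546038 241.17742391]
side [596.76860435 234.96250088]
[564.13305368 292.28763009]
top [185.95270593 148.52524829]
top [187.53625381 102.36521082]
[182.6957193  138.86132173]
```

View pics/p7.png

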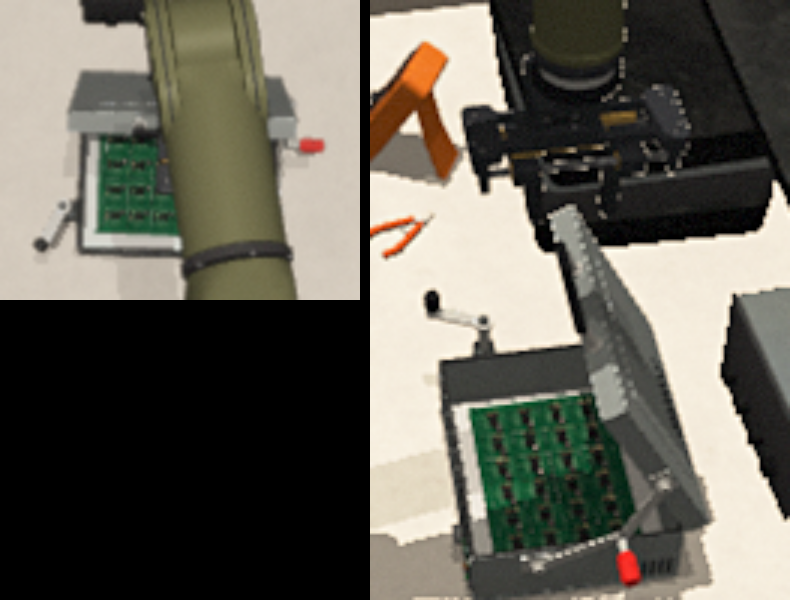

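The side crop shows the fingertips above the handle bar: fingers at about (545..605, 215), bar centred near (573,290). The knob is folded at (628,567) and the latch is still outwards at (432,300). I'll descend and pinch.

>>> {"method": "servo_tool", "body": {"commands": [[0,0.15,0.7,0,0,0,0.2],[0,0,0.7,0,0,0,0.2],[0,0,0.7,0,0,0,0.2],[0,0,0.7,0,0,0,0.2],[0,0,0.63,0,0,0,0.2],[0,0,0,0,0,0,0.2],[0,0,0,0,0,0,-0.8],[0,0,0,0,0,0,-0.8],[0,0,0,0,0,0,-0.8],[0,0,0,0,0,0,-0.8],[0,0,0,0,0,0,-0.8]], "squeeze": 20}}

```text
time: 15.42
position: [0.6101, -0.0774, 0.3268]
tcp_rot: [[0.02, 1.0, -0.001], [1.0, -0.02, -0.0], [-0.0, -0.001, -1.0]]
contact_force: [-1.9, 0.9, 1.2]
grip_width: 0.0095
grasp_force: 19.2
```

>>> {"method": "servo_tool", "body": {"commands": [[0,0,0,0,0,0,-0.2],[0,0,0,0,0,0,-0.2],[0,0,0,0,0,0,-0.2],[0,0,0.35,0,0,0,-0.2],[0,0,0,0,0,0,-0.2],[0,0,0,0,0,0,-0.9],[0,0,0,0,0,0,-0.9],[0,0,0,0,0,0,-0.9],[0,0,0,0,0,0,-0.9]], "squeeze": 20}}

```text
time: 16.55
position: [0.6104, -0.0774, 0.3162]
tcp_rot: [[0.02, 1.0, -0.0], [1.0, -0.02, -0.0], [-0.0, -0.0, -1.0]]
contact_force: [-1.1, 0.2, 1.6]
grip_width: 0.0111
grasp_force: 20.0
```

Bar held. I'll lower along the arc, first part.

>>> {"method": "servo_tool", "body": {"commands": [[0,-0.29,0.14,0,0,0,-0.9],[0,-0.29,0.14,0,0,0,-0.9],[0,-0.28,0.16,0,0,0,-0.9],[0,-0.28,0.16,0,0,0,-0.9],[0,-0.27,0.18,0,0,0,-0.9],[0,-0.27,0.18,0,0,0,-0.9],[0,-0.26,0.2,0,0,0,-0.9],[0,-0.26,0.2,0,0,0,-0.9],[0,-0.24,0.22,0,0,0,-0.9],[0,-0.24,0.22,0,0,0,-0.9],[0,0,0,0,0,0,-0.9]]}}

```text
time: 17.92
position: [0.5291, -0.0757, 0.2608]
tcp_rot: [[0.02, 1.0, -0.002], [1.0, -0.02, 0.0], [0.0, -0.002, -1.0]]
contact_force: [1.5, 0.2, -4.8]
grip_width: 0.0111
grasp_force: 20.0
```

>>> {"method": "servo_tool", "body": {"commands": [[0,-0.22,0.235,0,0,0,-0.9],[0,-0.22,0.235,0,0,0,-0.9],[0,-0.21,0.25,0,0,0,-0.9],[0,-0.21,0.25,0,0,0,-0.9],[0,-0.19,0.265,0,0,0,-0.9],[0,-0.19,0.265,0,0,0,-0.9],[0,-0.17,0.28,0,0,0,-0.9],[0,-0.17,0.28,0,0,0,-0.9],[0,-0.14,0.29,0,0,0,-0.9],[0,-0.14,0.29,0,0,0,-0.9],[0,-0.12,0.3,0,0,0,-0.9],[0,-0.12,0.3,0,0,0,-0.9],[0,0,0,0,0,0,-0.9]], "squeeze": 25}}

```text
time: 19.55
position: [0.4666, -0.0744, 0.1639]
tcp_rot: [[0.02, 1.0, -0.001], [1.0, -0.02, 0.0], [0.0, -0.001, -1.0]]
contact_force: [0.2, 2.6, -3.4]
grip_width: 0.0111
grasp_force: 25.0
```

>>> {"method": "servo_tool", "body": {"commands": [[0,-0.1,0.31,0,0,0,-0.9],[0,-0.1,0.31,0,0,0,-0.9],[0,-0.08,0.315,0,0,0,-0.9],[0,-0.08,0.315,0,0,0,-0.9],[0,-0.05,0.32,0,0,0,-0.9],[0,-0.05,0.32,0,0,0,-0.9],[0,-0.03,0.2,0,0,0,-0.9],[0,-0.02,0.2,0,0,0,-0.9],[0,0,0.2,0,0,0,-0.9],[0,0,0,0,0,0,-0.9]]}}

```text
time: 20.8
position: [0.4517, -0.0741, 0.0896]
tcp_rot: [[0.02, 1.0, -0.001], [1.0, -0.02, 0.0], [0.0, -0.001, -1.0]]
contact_force: [-0.4, 3.9, -4.6]
grip_width: 0.0111
grasp_force: 25.0
```

>>> {"method": "servo_tool", "body": {"commands": [[0,0,0.1,0,0,0,-0.9],[0,0,0.1,0,0,0,-0.9],[0,0,0,0,0,0,-0.9]]}}

```text
time: 21.18
position: [0.4516, -0.0744, 0.086]
tcp_rot: [[0.02, 1.0, 0.001], [1.0, -0.02, -0.001], [-0.001, 0.001, -1.0]]
contact_force: [-3.4, 4.3, 23.5]
grip_width: 0.0109
grasp_force: 25.0
```

>>> {"method": "servo_tool", "body": {"commands": [[0,0,-0.04,0,0,0,-0.9],[0,0,0,0,0,0,-0.9],[0,0,0,0,0,0,-0.6],[0,0,0,0,0,0,-0.6],[0,0,0,0,0,0,-0.6],[0,0,-0.3,0,0,0,-0.6],[0,0,-0.6,0,0,0,-0.6],[0,0,-1,0,0,0,-0.6],[0,0,-1,0,0,0,-0.6],[0,0,-1,0,0,0,-0.6],[0,0,0,0,0,0,-1]]}}

```text
time: 22.55
position: [0.4531, -0.0745, 0.2044]
tcp_rot: [[0.021, 1.0, 0.005], [1.0, -0.021, -0.001], [-0.0, 0.005, -1.0]]
contact_force: [1.0, -0.0, -0.4]
grip_width: 0.0092
grasp_force: 0.0
```

```bash
python3 to.py; python3 - <<'E'
from h import *
from fit import box
q=np.load('q.npy')
T=optics.get_image('top');S=optics.get_image('side')
b=cv2.resize(T[130:230,270:390],None,fx=3,fy=3,interpolation=cv2.INTER_CUBIC);a=cv2.resize(S[150:300,290:430],None,fx=3,fy=3)
for n,im in(('side',a),('top',b)):
  for P in[(-.116,.137,.124),(-.116,-.137,.124),(.11,-.137,.124),(-.149,-.058,.109)]:
    u=(proj(n,box(q,P))[0]-([290,150] if n=='side' else [270,130]))*3; cv2.circle(im,tuple(u.astype(int).tolist()),3,(255,0,255),-1)
im=np.zeros((450,790,3),np.uint8);im[:300,:360]=b;im[:450,370:790]=a
cv2.imwrite('pics/p8.png',im[:,:,::-1])
E
```

```text
t 22.55 p [ 0.4531 -0.0745  0.2044] F [ 1.  -0.  -0.4] w 0.0092 g 0.0
[[0.021, 1.0, 0.005], [1.0, -0.021, -0.001], [-0.0, 0.005, -1.0]]
```

View pics/p8.png

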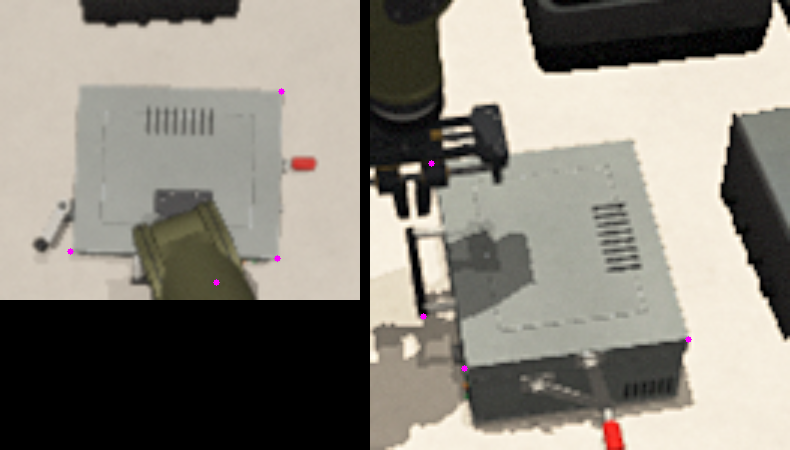

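The lid is shut: its corners match the predicted marks, and the handle is at (415,270) in the side crop. The latch knob is still out at (41,243) in the top crop. Next I'll move the fist outside the latch knob.

>>> {"method": "servo_tool", "body": {"commands": [[0.9,0.15,0,0,0,0,-1],[0.9,0.15,0,0,0,0,-1],[0.9,0.15,0,0,0,0,-1],[0.9,0.15,0,0,0,0,-1],[0.9,0.15,0,0,0,0,-1],[0.9,0.15,0,0,0,0,-1],[0.9,0.15,0,0,0,0,-1],[0.78,0.14,0,0,0,0,-1],[0,0,0.7,0,0,0,-1],[0,0,0.7,0,0,0,-1],[0,0,0.67,0,0,0,-1],[0,0,0,0,0,0,-1]]}}

```text
time: 24.15
position: [0.49, 0.1367, 0.1381]
tcp_rot: [[0.02, 1.0, -0.005], [1.0, -0.02, -0.002], [-0.002, -0.005, -1.0]]
contact_force: [0.1, 0.9, 1.0]
grip_width: 0.0003
grasp_force: 0.0
```

```bash
python3 to.py "(.498,.053,.142)"; python3 - <<'E'
from h import *
S=optics.get_image('side')
a=cv2.resize(S[140:260,270:400],None,fx=5,fy=5,interpolation=cv2.INTER_CUBIC)
cv2.imwrite('pics/p9.png',a[:600,:,::-1])
E
```

```text
t 24.15 p [0.49   0.1367 0.1381] F [0.1 0.9 1. ] w 0.0003 g 0.0
[[0.02, 1.0, -0.005], [1.0, -0.02, -0.002], [-0.002, -0.005, -1.0]]
[0.498 0.053 0.142] units [-2.78  0.32 -0.13]
```

View pics/p9.png

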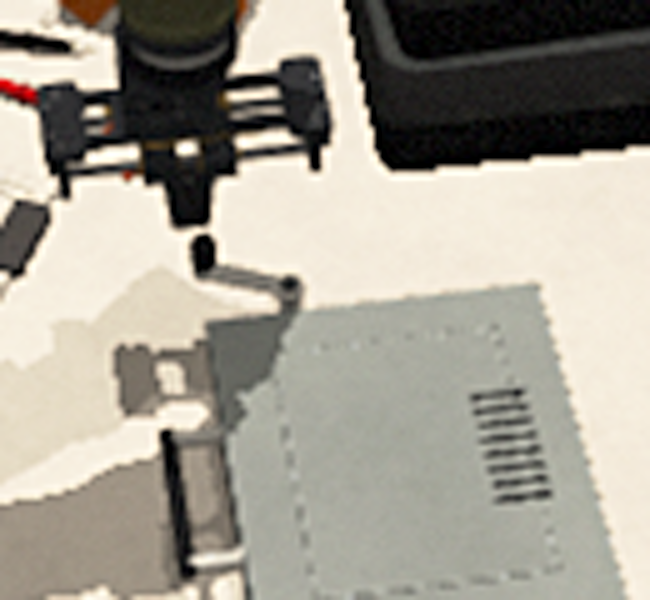

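The fist is at (190,225) and the latch knob at (203,250), so the fist is on the far side of it, as wanted. I'll check the tip height.

```bash
python3 - <<'E'
from h import *
for z in(.116,.13,.14,.15,.16): print(z,(proj('side',[.49,.1367,z])[0]-[270,140])*5)
E
```

```text
0.116 [190.24622732 251.78666101]
0.13 [189.3623371  237.78737785]
0.14 [188.72446182 227.68435063]
0.15 [188.0810692  217.49377323]
0.16 [187.43208756 207.214506  ]
```

The tip is at about z = 0.142 m, which is right for the knob (0.132 to 0.160 m). I'll push to the right.

>>> {"method": "servo_tool", "body": {"commands": [[-0.35,0,0,0,0,0,-1],[-0.35,0.02,0,0,0,0,-1],[-0.35,0.04,0,0,0,0,-1],[-0.35,0.06,0,0,0,0,-1],[-0.35,0.1,0,0,0,0,-1],[-0.35,0.1,0,0,0,0,-1],[-0.35,0.1,0,0,0,0,-1],[-0.35,0.1,0,0,0,0,-1],[0,0,0,0,0,0,-1]]}}

```text
time: 25.32
position: [0.5082, 0.0528, 0.1407]
tcp_rot: [[0.021, 1.0, 0.004], [1.0, -0.021, 0.001], [0.001, 0.004, -1.0]]
contact_force: [1.1, 2.0, 0.6]
grip_width: 0.0007
grasp_force: 0.9
```

```bash
python3 to.py "(.465,.065,.142)" "(.465,.032,.142)"; python3 - <<'E'
from h import *
S=optics.get_image('side')
a=cv2.resize(S[140:260,270:400],None,fx=5,fy=5,interpolation=cv2.INTER_CUBIC)
cv2.imwrite('pics/p10.png',a[:600,:,::-1])
E
```

```text
t 25.32 p [0.5082 0.0528 0.1407] F [1.1 2.  0.6] w 0.0007 g 0.9
[[0.021, 1.0, 0.004], [1.0, -0.021, 0.001], [0.001, 0.004, -1.0]]
[0.465 0.065 0.142] units [ 0.38 -1.45 -0.05]
[0.465 0.032 0.142] units [-0.72 -1.42 -0.05]
```

View pics/p10.png

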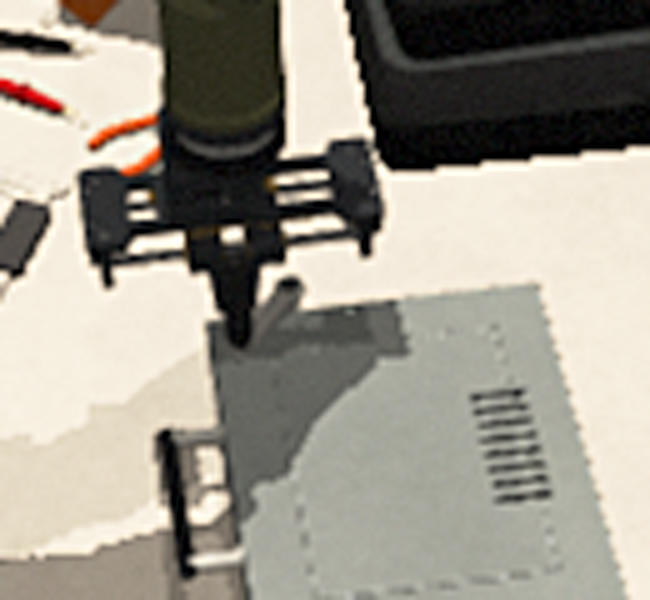

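The latch arm now runs from its pivot at (290,290) to the knob at (240,335), about 0.8 rad. I'll go round to the front and push rearwards.

>>> {"method": "servo_tool", "body": {"commands": [[0.4,0,0,0,0,0,-1],[0,-0.8,0,0,0,0,-1],[0,-0.8,0,0,0,0,-1],[-0.6,0,0,0,0,0,-1],[-0.6,0,0,0,0,0,-1],[0,0,0,0,0,0,-1],[-0.04,0.4,0,0,0,0,-1],[-0.04,0.4,0,0,0,0,-1],[-0.06,0.4,0,0,0,0,-1],[-0.08,0.35,0,0,0,0,-1],[-0.08,0.35,0,0,0,0,-1],[0,0.3,0,0,0,0,-1],[0,0,0,0,0,0,-1]]}}

```text
time: 27.0
position: [0.5244, 0.0203, 0.1402]
tcp_rot: [[0.02, 1.0, 0.002], [1.0, -0.02, 0.001], [0.001, 0.002, -1.0]]
contact_force: [-0.2, 0.0, -0.6]
grip_width: 0.0004
grasp_force: 0.1
```

Not at the stop yet, so I'll press on in small steps.

>>> {"method": "servo_tool", "body": {"commands": [[0,0.2,0,0,0,0,-1],[0,0.15,0,0,0,0,-1],[0,0,0,0,0,0,-1]]}}

```text
time: 27.38
position: [0.5256, 0.02, 0.1397]
tcp_rot: [[0.018, 1.0, -0.015], [1.0, -0.018, -0.002], [-0.003, -0.015, -1.0]]
contact_force: [-17.5, 0.4, 12.6]
grip_width: 0.0007
grasp_force: 9.1
```

```bash
python3 - <<'E'
from h import *
from fit import box
q=np.load('q.npy')
for n in('side','top'):
    im=optics.get_image(n)
    for a in (1.2,1.4,1.57): print(n,a,proj(n,box(q,(-.055-.06*np.cos(a),.151-.06*np.sin(a),.158)))[0].round(1))
    g=im.max(2); m=(g<60).astype(np.uint8)
    print(blobs(m,310 if n=='side' else 295,190 if n=='side' else 180,350 if n=='side' else 325,235 if n=='side' else 215,4))
E
python3 to.py
```

```text
side 1.2 [323.6 205.6]
side 1.4 [327.3 205.9]
side 1.57 [330.5 205.8]
[(array([310, 190,  27,  22, 318], dtype=int32), array([324. , 198.6])), (array([347, 190,   3,   5,  11], dtype=int32), array([348.3, 191.5])), (array([336, 194,  11,   2,  12], dtype=int32), array([340.7, 194.2]))]
top 1.2 [304.2 203.4]
top 1.4 [305.1 200.4]
top 1.57 [305.4 197.9]
[(array([319, 197,   6,   4,  12], dtype=int32), array([322. , 199.1])), (array([312, 199,   6,   5,  12], dtype=int32), array([314.7, 201. ])), (array([305, 203,   6,   6,  12], dtype=int32), array([307.7, 205.9])), (array([302, 210,   5,   5,  17], dtype=int32), array([303.9, 212.5]))]
t 27.48 p [0.5256 0.0201 0.1397] F [-17.2   1.6  11.7] w 0.0006 g 9.0
[[0.018, 1.0, -0.015], [1.0, -0.018, -0.002], [-0.003, -0.015, -1.0]]
```

A hard stop at x = 0.5256, close to the 0.522 expected. I'll back off, clear away and check.

>>> {"method": "servo_tool", "body": {"commands": [[0,-0.4,0,0,0,0,-1],[0,-0.6,0,0,0,0,-1],[0,0,-0.8,0,0,0,-1],[0,0,-1,0,0,0,-1],[0,0,-1,0,0,0,-1],[0,-1,-1,0,0,0,-1],[0,-1,0,0,0,0,-1],[-1,-0.5,0,0,0,0,-1],[-1,0,0,0,0,0,-1],[-1,0,0,0,0,0,-1],[-1,0,0,0,0,0,-1],[-1,0,0,0,0,0,-1],[-1,0,0,0,0,0,-1],[0,0,0,0,0,0,-1],[0,0,0,0,0,0,-1]]}}

```text
time: 29.35
position: [0.4258, -0.1573, 0.2546]
tcp_rot: [[0.019, 1.0, 0.002], [1.0, -0.019, 0.0], [0.0, 0.002, -1.0]]
contact_force: [0.1, -0.2, 0.1]
grip_width: 0.0004
grasp_force: 0.0
```

```bash
python3 to.py; python3 - <<'E'
from h import *
for n,w in(('side',(300,180,360,240)),('top',(280,180,325,220))):
    im=optics.get_image(n); m=(im.max(2)<60).astype(np.uint8)
    for s,c in blobs(m,*w,4): print(n,s,c)
S=optics.get_image('side')[196:216,312:344].max(2)
for r in S[::1]: print(' '.join('%3d'%v for v in r))
E
```

```text
t 29.35 p [ 0.4258 -0.1573  0.2546] F [ 0.1 -0.2  0.1] w 0.0004 g 0.0
[[0.019, 1.0, 0.002], [1.0, -0.019, 0.0], [0.0, 0.002, -1.0]]
side [300 180  33  60 681] [311.2 206.8]
side [310 218   3   2   5] [311.2 218.6]
top [306 198   2   3   4] [306.5 199. ]
245 244 244 245 248 255 224  34  44  47  54  53  91  90  50  47  33 174 244 247 244 244 244 243 245 245 244 243 243 244 245 244
253 253 254 255 255 255 185  19  49  55  58  70 117 109  48  51  40 183 237 239 246 245 245 244 244 243 243 242 243 245 246 245
243 244 241 240 242 197  86  30  52  60  59  57  60  57  53  63  51 192 236 235 248 246 247 246 245 244 243 244 244 246 247 248
117  92  44  20  14  15  20  47  59  59  56  57  56  60  61  90  65 166 230 240 249 248 247 248 246 247 247 248 248 244 240 243
 13  16  23  18  18  22  27  54  61  58  60  57  56  57  70  79  62 112 178 239 254 245 241 242 240 239 239 238 235 221 200 197
  9   6  10   1   5   6  17  36  55  58  59  62  63  58  57  54  46  97 162 224 241 218 203 207 196 195 186 189 183 165 169 171
 74 102 100 132 165 155 102  21  49  58  62  55  57  58  60  58  51  94 177 20
[... 1013 characters left out ...]
  60  59  41  55 148 189 178 176 180 175 175 172 172 174 176
 23  24  35  33  33  31  24  27  29  36  42  60  62  54  79  83  56  61  57  59  96 140 170 178 177 177 177 177 174 175 176 177
 22  16  13  13  10   8   6   3  13  21  30  44  53  54  66  65  62  59  51  53  84  86 139 179 174 175 177 176 171 174 177 175
  4  25  56  62  79 112 124 130 100  45  25  27  27  43  53  53  52  38  21  41  82 119 162 181 176 171 173 174 177 173 175 175
128 114 142 145 154 180 194 196 179 110   9  19  25  25  24  20  16  17  12 100 140 165 186 179 173 173 176 177 175 175 173 177
213 159 195 194 190 188 187 189 192 143  32  21  27  22  18  19  19  21   7 144 196 182 179 176 173 176 178 174 174 171 175 175
```

>>> {"method": "servo_tool", "body": {"commands": [[-1,-0.5,-1,0,0,0,-1],[-1,-0.5,-1,0,0,0,-1],[-1,-0.5,-1,0,0,0,-1],[-1,0,0,0,0,0,-1],[-1,0,0,0,0,0,-1],[-1,0,0,0,0,0,-1],[-1,0,0,0,0,0,-1],[0,0,0,0,0,0,-1]]}}

```text
time: 30.5
position: [0.3755, -0.3688, 0.3438]
tcp_rot: [[0.023, 1.0, -0.0], [1.0, -0.023, -0.0], [-0.0, -0.0, -1.0]]
contact_force: [0.3, -0.9, 0.8]
grip_width: 0.0002
grasp_force: 0.0
```

```bash
python3 - <<'E'
from h import *
from fit import box
q=np.load('q.npy'); c={}
for n,w in(('side',(315,195,345,225)),('top',(285,185,322,220))):
    im=optics.get_image(n); m=(im.max(2)<75).astype(np.uint8)
    for s,cc in blobs(m,*w,4): print(n,s,cc)
    for a in (1.3,1.4,1.57): print(n,a,proj(n,box(q,(-.055-.06*np.cos(a),.151-.06*np.sin(a),.146)))[0].round(1))
E
```

```text
side [327 196   2   2   4] [327.5 196.5]
side [328 204   5   8  34] [330.1 207.3]
side 1.3 [325.5 208.3]
side 1.4 [327.4 208.4]
side 1.57 [330.5 208.2]
top [305 197   3   4  10] [306.  198.2]
top 1.3 [304.8 202.3]
top 1.4 [305.2 200.8]
top 1.57 [305.5 198.2]
```

The knob lies at (330.1,207.3) in the side view and (306.0,198.2) in the top view. Both match a latch angle of about 1.55 rad.

```bash
python3 -c "
from bench import ctrl
print(ctrl.finish_job())"
```

```text
the job is handed in; nothing more can be done
None
```

The stay is broken, the lid was lowered under control until it was fully shut, the latch is across it at about 1.55 rad by camera, and the job is handed in; no verdict was returned.

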